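# Jack up the laser cutter's front

### The job

The laser cutter's front has to come up so that I can slip rubber pads under its two front feet. Stand the lever jack on the desk with its saddle centred under the rubber pad of the cutter's jacking lug (the tongue marked with a triangle) and let go of it; pump the handle down once as a trial, just far enough to take the front feet off the desk, and ease it right back up so that the feet stand on the desk again; then pump the handle fully down and finish while still holding it down, with the cutter carried by the jack alone. Leave the other things on the desk where they are.

Things in the scene. Friction and masses are not known exactly. Their poses are not given: they have to be found in the camera images.
- jack_frame (a point): Grip point of the loose steel lever jack (0.86 kg), near its centre of mass, midway between its two upright cheeks, 45 mm above its underside. +y points to the handle, -y to the saddle (70 mm away), z up. The cheeks are 44 mm over their outer faces (x), reach 45 mm to -y, 35 mm to +y, and from the base up to 68 mm; grip them from above across x.
- jack_base (a point): Centre of the underside of the jack's base plate, 80 (x) x 190 (y) x 8 mm; same axes as the frame. The jack has no ratchet: the saddle follows the handle both ways, and the load comes down if the handle is let up.
- saddle_top (a point): Centre of the top of the jack's round saddle (40 mm across, rubber faced), 60 mm above the desk with the handle up. It rises straight up by 55 mm per radian of the handle, 26 mm in all. Same axes as the jack.
- handle_pivot (a point): The pin about which the pump handle swings (along the jack's x), 55 mm above the jack's underside, 15 mm to the -y side of the frame's grip point. The handle's bar (12 mm wide, 18 mm high) rises between the cheeks towards +y.
- handle_grip (a point): Centre of the handle's rubber grip, 30 mm wide (x), 24 mm thick, 120 mm long, 230 mm from the pivot. Up: the handle slopes up 0.40 rad, this point 145 mm above the desk; fully down: slopes down 0.07 rad, 39 mm. A light spring lifts it unloaded (1 to 4 N at the grip); with the cutter's weight it takes about 12 to 20 N. Axes of the jack with the handle up, turning with it.
- pump_handle (a joint): Angle by which the jack's handle is pressed down (rad): 0 up (rest), 0.47 fully down at its stop. Under the lift pad, the saddle meets it at about 0.18.
- lift_pad (a point): Centre of the underside of the round rubber lift pad (44 mm across) beneath the cutter's jacking lug, 70 mm above the desk. +y points straight out from the cutter's front, x along it, z up; the pad's centre is 35 mm out. The lug is a steel tongue 50 mm wide, 62 mm long, its top 82 mm up and bearing a raised triangle. The jack goes in from +y, handle to +y.
- front_foot_left (a point): Underside of the cutter's front foot nearer the robot (38 mm across): height 0, about 13 mm when fully jacked. The laser cutter is a dark box on an aluminium frame, 420 mm wide, 360 deep, 210 high, the frame 50 mm off the desk, 8 to 14 kg; its rear feet do not slide. Two narrow tie-down tabs beside the lug are not lift points.
- front_foot_right (a point): Underside of the cutter's other front foot, 360 mm further along its front.
- cutter (a joint): Tip angle of the cutter about its rear feet (rad): 0 standing on all feet, grows as the front rises (0.04 when fully jacked). The front feet are 310 mm ahead of the rear ones, the lift pad 375 mm.
- foot_pads: Bystander: two black rubber pads, 50 mm across and 8 mm thick each, stacked. Origin at the centre of the underside.
- mouse: Bystander: computer mouse, 56 x 98 x 34 mm. Origin at the centre of the underside.
- model_house: Bystander: small plywood model house, 120 x 110 mm, 110 mm high. Origin at the centre of the underside.
- screwdriver: Bystander: screwdriver lying on the desk, 190 mm long. Origin in its middle, at its underside.

How it is judged:
By the outcome, as a careful person would: the job done as asked, in the order asked, and still so for the second after the job is handed in, while the arm keeps its last pose, push and grip.
It also fails if it takes over 64 s, if anything falls off the work surface, if the arm or the gripper's body presses on something with over 40 N, if the wrist force passes 120 N, or if a joint passes its speed limit or range.

### The arm

A 6-joint arm with a two-finger parallel gripper is mounted at the origin on the work surface. World frame = base frame: x ahead of the robot, y to its left, z up, the work surface at z = 0. Lengths are in m, angles in rad, forces in N, time in s.
With the tool pointing down it reaches from about 0.25 to 0.725 m from the base axis. Payload 9.7 kg.
Tool frame: the origin (TCP) lies between the finger pads; the fingertips stand 8 mm ahead of it and the grasp point (between the pads) lies 11 mm behind it (ctrl.tips_ahead is the distance from the TCP to the fingertips, in m); z points along the fingers, y is the line along which they close (so a half turn about z gives the same grasp; the last joint's range is limited). The gripper opens to 85 mm and grips with 20 to 120 N. Pads are 22 mm wide; open, the fingers measure 114 mm over their backs; the gripper's body (76 mm by 85 mm) begins 54 mm behind the grasp point. The pads swing forward as they close: fully open they stand 13 mm farther back than shut.
Start: joints at [-1.245, 0.087, 0.176, 1.66, 0, 1.571], TCP at [0.176, -0.521, 0.239] pointing down, gripper open.
Joint ranges: [-3.13, 3.13], [-0.85, 1.81], [-1.15, 1.24], [-2.2, 2.28], [-1.44, 1.52], [-3.14, 3.14]. Speed limits (rad/s): [2.22, 2.22, 2.57, 3.14, 3.14, 3.14].

### API

Orientations are given as a unit quaternion [w, x, y, z].
In Python, from rig import ctrl gives the robot as it stands.
- The arm moves only by the shell command python3 -m handwheel 'ROWS' [FORCE]. ROWS is a JSON object of lists of equal length, an entry for each row: "gripper": the opening, from 0 (shut) to 1 (fully open); "offset": the shift along the tool's x, y, z in cm, a list of three; "roll": the turn about the tool's z in degrees. A call has 1 to 20 rows; each row is the pose to reach, as a shift and turn from the pose commanded when the call began, along the tool's axes at that moment; what a row does not reach only later rows make up. A row lasts 1/8 s, in which the tool goes at most 62.5 mm and 10.7 degrees, less where a joint would pass 70% of its speed; a pose out of reach is approached as far as the arm can. A call with a gripper value outside its range is refused whole. The fingers move at their own pace and stop on an object; FORCE is the grip in N (left out, the last holds). Time passes only in rows, so rows that repeat a pose let the fingers close. It gives the time, the measured TCP pose, the force, the opening and the grip force at its end, in the units of the state.
- ctrl.sense(): the state, without advancing time (a new reading comes with each control period).
- ctrl.capture(name): name is "scene" or "top" or "wrist"; returns a dict with "img" (480x640x3 uint8, blue, green, red), "z_map" (480x640 float32, m along the optical axis (not along the pixel's ray), 0 where there is no reading), "mtx" (3x3 intrinsics, pixels), "rvec" (rotation vector, rad) and "tvec" (3), from world to camera coordinates, as OpenCV has them; the wrist camera has in their place "mount" (4x4, takes a point from camera to tool coordinates, whose origin is the TCP and whose axes are the flange's). Camera axes: x right, y down, z forward; pixel columns grow to the right and rows downward; lengths in m; the calibration is good to about 2 mm. A picture is of the moment at which its call begins: read the wrist's pose just before it.
- ctrl.finish_job(): hands the job in; it is judged then, once.
The state is a dict: "time_s": time; "q": joint angles; "dq": joint speeds; "joint_torque": joint torques, N m; "tool_pos": TCP position; "tool_rot": TCP orientation; "wrist_force": force on the tool from outside, world axes, zero at the start; "wrist_torque": the same for the moment, N m; "finger_gap": finger opening in m; "gripper_force": force on a finger pad.
Only numpy, scipy, OpenCV 4.12 (cv2) and the standard library are available. Lean on these libraries where they do the work, as an engineer would, in place of code of your own. Each camera call takes 0.05 s, during which the arm holds its last target. There are 200 camera calls.

## Working session

There is one attempt and no reset: what is moved stays moved. The work goes in short steps, Python scripts to look and compute and a shell command to move; the robot and the scene stay as the last step left them, time stands still between calls to the robot, and variables do not carry over. Pictures are saved under pics/ and viewed, at most 12 in all, crops included, and the job is handed in when it is done.

```bash
ls; mkdir -p pics
python3 - <<'E'
from rig import ctrl
import cv2, numpy as np
s=ctrl.sense(); print(s)
a=ctrl.capture("scene");b=ctrl.capture("top")
for n,c in(("scene",a),("top",b)):
    cv2.imwrite(f"pics/{n}0.png",c["img"]); print(n,c["mtx"].tolist(),c["rvec"],c["tvec"])
    np.savez(f"{n}0.npz",**c)
print(ctrl.tips_ahead)
E
```

```text
pics
{'time_s': 0.0, 'q': array([-1.24500449e+00,  8.74459167e-02,  1.75104071e-01,  1.65979456e+00,
       -8.37731527e-06,  1.57077573e+00]), 'dq': array([ 2.81841691e-04,  6.87146396e-04,  2.12063557e-05, -1.01945277e-03,
       -3.35840589e-04, -1.47665526e-04]), 'joint_torque': array([-3.74383353e-04, -5.20395041e+01,  4.64799678e+01,  1.65563315e-02,
        1.00593145e-04,  3.81311656e-05]), 'tool_pos': array([ 0.17595741, -0.5208537 ,  0.23857542]), 'tool_rot': array([-6.60489467e-04,  9.86759879e-01,  1.62186594e-01, -1.12790751e-04]), 'wrist_force': array([-0.32521958, -0.4288845 , -0.58394953]), 'wrist_torque': array([0.03496579, 0.01408183, 0.04421026]), 'gripper_force': 0.0, 'finger_gap': 0.08546154868385727}
scene [[568.9591306151143, 0.0, 323.4187940552361], [0.0, 568.9591306151143, 231.86937352752128], [0.0, 0.0, 1.0]] [ 1.97838314  1.43376577 -0.58688025] [-0.15245313 -0.27660635  1.73948441]
top [[499.726446213804, 0.0, 334.32244238220954], [0.0, 499.726446213804, 234.42428642634732], [0.0, 0.0, 1.0]] [ 2.14080951 -2.1088841   0.16708924] [-9.92369701e-04  5.54918678e-01  1.36591443e+00]
0.008
```

View pics/scene0.png

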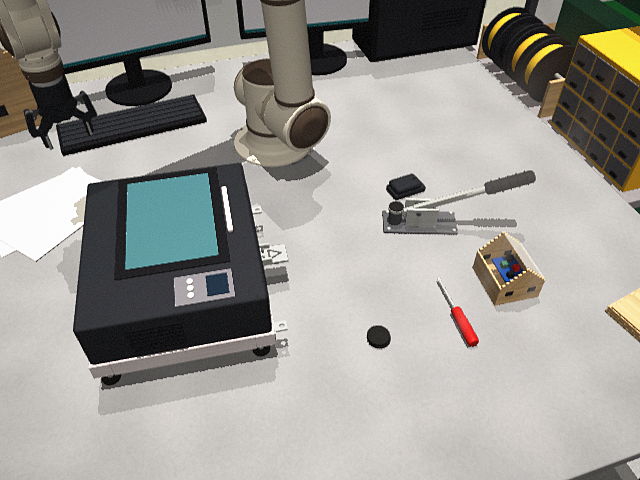

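View pics/top0.png

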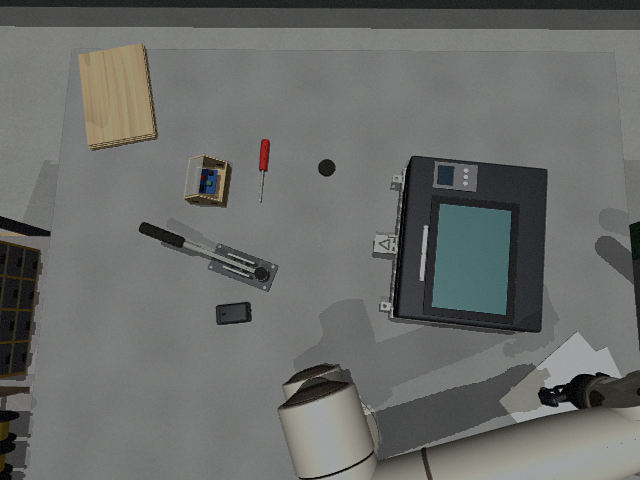

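The scene view shows the jack (saddle 396,210; grip 510,183; base 420,222), the cutter lug with its triangle (272,253), the mouse, house, screwdriver and pads. In the top view the saddle is at (262,273), the handle grip at (160,235) and the triangle lug at (384,244).

```bash
cat > h.py <<'E'
import numpy as np, cv2
def cloud(c):
    R,_=cv2.Rodrigues(c["rvec"]); t=np.ravel(c["tvec"]); K=c["mtx"]
    v,u=np.mgrid[:480,:640]; z=c["z_map"].astype(float)
    P=np.stack([(u-K[0,2])/K[0,0]*z,(v-K[1,2])/K[1,1]*z,z],-1)
    W=(P-t)@R; W[z==0]=np.nan
    return W
def ray(c,u,v,h):
    R,_=cv2.Rodrigues(c["rvec"]); t=np.ravel(c["tvec"]); K=c["mtx"]
    o=-R.T@t; d=R.T@np.linalg.inv(K)@[u,v,1]; return o+d*(h-o[2])/d[2]
E
python3 - <<'E'
from h import *
c=dict(np.load("top0.npz")); W=cloud(c)
print("ray: lug",ray(c,384,244,.082),"saddle",ray(c,262,273,.06))
def box(m,n):
    p=W[m][:,:2].astype(np.float32); r=cv2.minAreaRect(p); print(n,m.sum(),r,np.median(W[m],0)); print(cv2.boxPoints(r).round(4).tolist())
v,u=np.mgrid[:480,:640]
reg=lambda a,b,cc,d:(u>=a)&(u<=b)&(v>=cc)&(v<=d)
Z=W[...,2]
box(reg(368,399,226,262)&(Z>.07)&(Z<.095),"lug")
box(reg(395,560,145,340)&(Z>.19)&(Z<.24),"cuttertop")
box(reg(200,285,240,298)&(Z>.004)&(Z<.10),"jack")
box(reg(200,285,240,298)&(Z>.004)&(Z<.015),"plate")
box(reg(250,275,262,285)&(Z>.05)&(Z<.07),"saddle")
box(reg(130,190,215,255)&(Z>.10),"grip")
box(reg(375,399,300,318)&(Z>.03)&(Z<.12),"tabR")
box(reg(375,402,170,192)&(Z>.03)&(Z<.12),"tabL")
box(reg(210,255,296,330)&(Z>.01),"mouse")
box(reg(180,232,145,210)&(Z>.02),"house")
box(reg(315,340,155,180)&(Z>.006),"pads")
E
```

```text
ray: lug [ 0.52413989 -0.13008943  0.082     ] saddle [0.44144204 0.20590331 0.06      ]
lug 467 ((0.526991069316864, -0.13569733500480652), (0.06480220705270767, 0.10061942040920258), 84.57083892822266) [ 0.52419781 -0.13822331  0.08262419]
[[0.47380000352859497, -0.1632000058889389], [0.5740000009536743, -0.17270000278949738], [0.5800999999046326, -0.10819999873638153], [0.47999998927116394, -0.09870000183582306]]
cuttertop 23044 ((0.5171355605125427, -0.3448917269706726), (0.3526442348957062, 0.41585463285446167), 84.673828125) [ 0.50674767 -0.34218951  0.20779749]
[[0.2937000095844269, -0.5012000203132629], [0.7077999711036682, -0.5397999882698059], [0.7404999732971191, -0.18860000371932983], [0.3264999985694885, -0.15000000596046448]]
jack 1768 ((0.4579401910305023, 0.2732349634170532), (0.16808786988258362, 0.24859832227230072), 0.9904096722602844) [0.46123848 0.26444286 0.0091603 ]
[[0.3718000054359436, 0.3961000144481659], [0.37610000371932983, 0.14749999344348907], [0.5440999865531921, 0.15039999783039093], [0.5397999882698059, 0.39899998903274536]]
plate 1151 ((0.4579401910
[... 1882 characters left out ...]
5], [0.35280001163482666, 0.34279999136924744]]
house 1564 ((0.7071078419685364, 0.3811713755130768), (0.11462528258562088, 0.1231197640299797), 85.78302001953125) [0.70443526 0.38300988 0.06140601]
[[0.6414999961853027, 0.32850000262260437], [0.7642999887466431, 0.31949999928474426], [0.7727000117301941, 0.43380001187324524], [0.6499000191688538, 0.44290000200271606]]
pads 234 ((0.7633395791053772, 0.028398830443620682), (0.07625917345285416, 0.06557776778936386), 3.862598180770874) [0.76262847 0.03320348 0.01531438]
[[0.7231000065803528, 0.05849999934434891], [0.7275000214576721, -0.006899999920278788], [0.803600013256073, -0.0017000000225380063], [0.7991999983787537, 0.06369999796152115]]
```

```bash
cat >> h.py <<'E'
def goal(s,p,yaw):
    """offset (cm) and roll (deg) to bring TCP to p with tool y at world angle yaw (deg, mod 180)"""
    w,x,y,z=s["tool_rot"]
    from scipy.spatial.transform import Rotation as Ro
    R=Ro.from_quat([x,y,z,w]).as_matrix()
    a=np.degrees(np.arctan2(R[1,1],R[0,1])); d=(yaw-a+90)%180-90
    return (R.T@(np.array(p)-s["tool_pos"])*100).round(2), round(-d,2)
E
python3 -m handwheel '{"gripper":[1,1,1,1,1,1,1,1,1,1,1,1,1,1,1],"offset":[[0,0,-8],[0,0,-8],[49.3,-35.2,-8],[49.3,-35.2,-8],[49.3,-35.2,-8],[49.3,-35.2,-8],[49.3,-35.2,-8],[49.3,-35.2,-8],[49.3,-35.2,-8],[49.3,-35.2,-8],[49.3,-35.2,-8],[49.3,-35.2,-8],[49.3,-35.2,-8],[49.3,-35.2,-8],[49.3,-35.2,-8]],"roll":[0,0,-66,-66,-66,-66,-66,-66,-66,-66,-66,-66,-66,-66,-66]}'
python3 - <<'E'
from rig import ctrl
import cv2, numpy as np
s=ctrl.sense(); c=ctrl.capture("wrist"); print(s["tool_pos"],s["tool_rot"],s["q"],c["mount"],c["mtx"])
cv2.imwrite("pics/w1.png",c["img"]); np.savez("w1.npz",**c,tool_pos=s["tool_pos"],tool_rot=s["tool_rot"])
E
```

```text
time_s: 1.98
tool_pos: [0.53, -0.0307, 0.3196]
tool_rot: [0.0, 0.74, 0.673, 0.0]
wrist_force: [0.1, -0.1, 0.5]
finger_gap: 0.0854
gripper_force: 0.0
[ 0.52995289 -0.030708    0.31959928] [1.69431403e-04 7.39676070e-01 6.72963058e-01 7.49870401e-05] [-5.78122746e-02  8.73484556e-02  3.35465363e-01  1.81856617e+00
 -1.29885592e-04  1.60736550e+00] [[-4.70871771e-04 -9.57383176e-01 -2.88820417e-01  7.48715778e-02]
 [ 9.99999481e-01 -1.89883115e-04 -1.00090094e-03 -4.64072763e-06]
 [ 9.03403601e-04 -2.88820738e-01  9.57382768e-01 -1.33439721e-01]
 [ 0.00000000e+00  0.00000000e+00  0.00000000e+00  1.00000000e+00]] [[419.86674215   0.         328.81522265]
 [  0.         419.86674215 237.05067257]
 [  0.           0.           1.        ]]
```

View pics/w1.png

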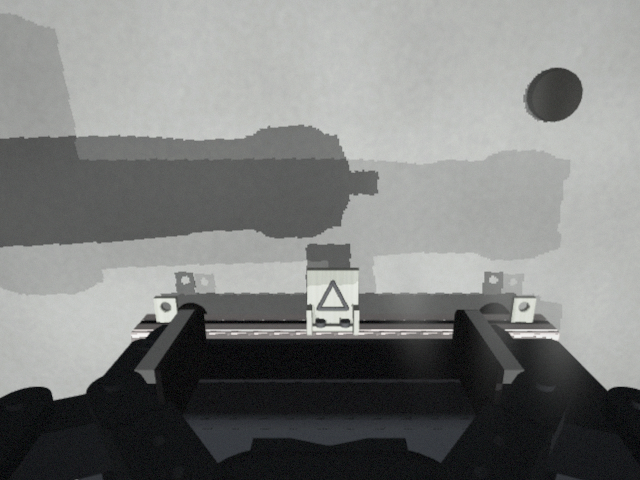

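The lug is centred in the wrist view: its tip edge is near row 269, columns 307–358, with the triangle at (332,296). The tie-down tabs are at (165,308) and (524,308).

```bash
cat >> h.py <<'E'
def wray(c,u,v,h):
    from scipy.spatial.transform import Rotation as Ro
    w,x,y,z=c["tool_rot"]; R=Ro.from_quat([x,y,z,w]).as_matrix(); M=c["mount"]
    d=R@M[:3,:3]@np.linalg.inv(c["mtx"])@[u,v,1]; o=c["tool_pos"]+R@M[:3,3]
    return (o+d*(h-o[2])/d[2]).round(4)
E
python3 - <<'E'
from h import *
c=dict(np.load("w1.npz")); g=c["img"].min(2)
for v in range(264,306,3): 
    r=np.where(g[v,295:370]>195)[0]+295; print(v,r.min() if len(r) else 0,r.max() if len(r) else 0,len(r))
for u in range(310,358,6): print(u,g[262:276,u])
f=lambda u,v:wray(c,u,v,.082)
print("tip",f(309,269),f(357,269),"tri",f(333,296),"base",f(308,330),f(358,330))
print("tabs tip",wray(c,165,297,.082),wray(c,524,297,.082))
E
```

```text
264 0 0 0
267 302 305 4
270 0 0 0
273 313 357 13
276 295 357 15
279 313 357 17
282 311 357 13
285 309 357 39
288 307 357 41
291 308 357 38
294 308 357 37
297 308 357 39
300 307 357 39
303 308 357 36
310 [114 118 113 117 116  99  72  74 140 189 193 193 194 195]
316 [113 118 113 115 114  99  75  83 140 187 192 191 189 193]
322 [116 114 114 118 116  96  71  81 141 187 193 191 191 192]
328 [101 103 102 104  98  89  71  75 143 191 196 197 194 196]
334 [ 90  93  88  89  91  84  72  83 141 184 190 190 190 190]
340 [ 91  94  95  91  91  84  73  81 141 187 195 193 192 194]
346 [ 92  92  91  91  91  85  71  83 142 190 195 195 193 196]
352 [171 171 166 173 170 138  73  80 144 193 195 195 194 196]
tip [ 0.5045 -0.0972  0.082 ] [ 0.5497 -0.1015  0.082 ] tri [ 0.5245 -0.1271  0.082 ] base [ 0.4966 -0.1613  0.082 ] [ 0.5458 -0.1659  0.082 ]
tabs tip [ 0.3631 -0.1128  0.082 ] [ 0.7078 -0.1455  0.082 ]
```

Run:
```python
from rig import ctrl
from h import *
print(goal(ctrl.sense(),[.478,.31,.32],-19.35))
```

```text
(array([33.43, -8.39, -0.04]), np.float64(13.93))
```

```bash
python3 -m handwheel '{"gripper":[1,1,1,1,1,1,1,1,1,1],"offset":[[33.4,-8.4,0],[33.4,-8.4,0],[33.4,-8.4,0],[33.4,-8.4,0],[33.4,-8.4,0],[33.4,-8.4,0],[33.4,-8.4,0],[33.4,-8.4,0],[33.4,-8.4,0],[33.4,-8.4,0]],"roll":[14,14,14,14,14,14,14,14,14,14]}'
python3 - <<'E'
from rig import ctrl
import cv2, numpy as np
s=ctrl.sense(); c=ctrl.capture("wrist"); print(s["tool_pos"],s["tool_rot"])
cv2.imwrite("pics/w2.png",c["img"]); np.savez("w2.npz",**c,tool_pos=s["tool_pos"],tool_rot=s["tool_rot"])
E
```

```text
time_s: 3.28
tool_pos: [0.4782, 0.3095, 0.3196]
tool_rot: [0.0, 0.816, 0.578, 0.0]
wrist_force: [0.5, -0.6, -0.3]
finger_gap: 0.0859
gripper_force: 0.0
[0.47818364 0.30954993 0.31962648] [3.66978204e-05 8.16265316e-01 5.77677136e-01 2.41821837e-04]
```

View pics/w2.png

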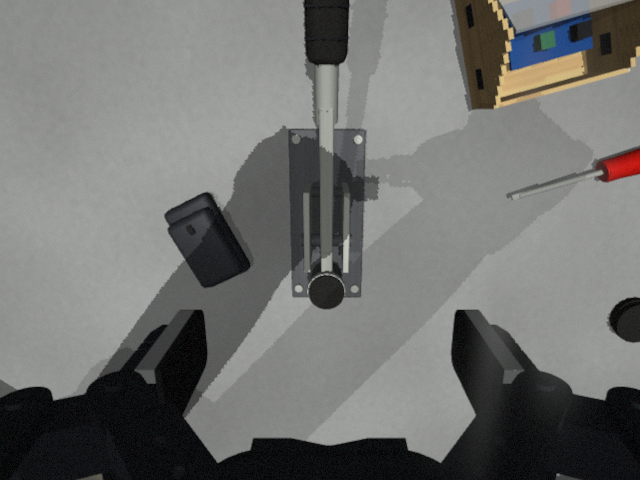

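The jack appears almost upright in the wrist view: plate corners (289,129), (367,130), (361,297) and (293,296), saddle at (326,290), cheeks at columns 306 and 346. The house, mouse and screwdriver are clear of it.

Run:
```python
from rig import ctrl
from h import *
c=dict(np.load("w2.npz"))
q=[wray(c,*p,.008) for p in((289,129),(367,130),(361,297),(293,296))]
s=wray(c,326,290,.06); print(q,"saddle",s)
a=(q[0]+q[1])/2-(q[2]+q[3])/2; print("len",np.linalg.norm(a),"yaw",-np.degrees(np.arctan2(a[0],a[1])),"plate c",sum(q)/4)
ch=[wray(c,*p,.068) for p in((304,193),(348,193),(304,272),(348,272))]; print("cheek",ch)
g=wray(c,327,25,.145)[:2]; m=s[:2]; print("saddle->handle yaw",-np.degrees(np.arctan2(*(g-m))))
u=np.array([np.sin(np.radians(19.3)),np.cos(np.radians(19.3))]); f=s[:2]+.07*u; print("frame",f, "from cheeks",(sum(ch)/4)[:2]+.005*u)
for h in(.12,.036): print(goal(ctrl.sense(),[*f,h],-19.3))
```

```text
[array([0.4578, 0.3767, 0.008 ]), array([0.5331, 0.3491, 0.008 ]), array([0.4687, 0.173 , 0.008 ]), array([0.395 , 0.2004, 0.008 ])] saddle [0.4416 0.2165 0.06  ]
len 0.18732698684386084 yaw -19.84722332620507 plate c [0.46365 0.2748  0.008  ]
cheek [array([0.4563, 0.3187, 0.068 ]), array([0.4948, 0.3051, 0.068 ]), array([0.4289, 0.2451, 0.068 ]), array([0.4697, 0.2307, 0.068 ])]
saddle->handle yaw -19.87415900937632
frame [0.46473601 0.28256607] from cheeks [0.46407757 0.279619  ]
(array([-3.02, -0.37, 19.96]), np.float64(-0.11))
(array([-3.02, -0.37, 28.36]), np.float64(-0.11))
```

```bash
python3 -m handwheel '{"gripper":[1,1,1,1,1,1,1,1,1],"offset":[[-3.1,-0.4,5],[-3.1,-0.4,10],[-3.1,-0.4,15],[-3.1,-0.4,20],[-3.1,-0.4,23],[-3.1,-0.4,25.5],[-3.1,-0.4,27.5],[-3.1,-0.4,28.3],[-3.1,-0.4,28.3]],"roll":[0.3,0.3,0.3,0.3,0.3,0.3,0.3,0.3,0.3]}'
python3 -m handwheel '{"gripper":[0.3,0.3,0.3,0.3,0.3,0.3,0.3,0.3],"offset":[[0,0,0],[0,0,0],[0,0,0],[0,0,0],[0,0,0],[0,0,0],[0,0,0],[0,0,0]],"roll":[0,0,0,0,0,0,0,0]}' 60
```

```text
time_s: 4.45
tool_pos: [0.4638, 0.2824, 0.0363]
tool_rot: [-0.0, 0.817, 0.576, -0.0]
wrist_force: [0.8, -0.0, 0.1]
finger_gap: 0.0856
gripper_force: 0.0
time_s: 5.45
tool_pos: [0.4646, 0.2828, 0.0374]
tool_rot: [0.0, 0.817, 0.576, 0.001]
wrist_force: [2.0, -2.7, 6.0]
finger_gap: 0.0434
gripper_force: 63.8
```

```bash
python3 -m handwheel '{"gripper":[0.3,0.3,0.3,0.3,0.3],"offset":[[0,0,-1],[0,0,-3],[0,0,-6],[0,0,-6],[0,0,-6]],"roll":[0,0,0,0,0]}'
python3 - <<'E'
from rig import ctrl
from h import *
s=ctrl.sense(); print(s["tool_pos"],s["wrist_force"],s["wrist_torque"])
print(goal(s,[.5425,.0637,.0974],-5.4))
E
```

```text
time_s: 6.08
tool_pos: [0.4631, 0.2823, 0.0946]
tool_rot: [-0.0, 0.817, 0.576, -0.001]
wrist_force: [-0.1, -0.2, -9.7]
finger_gap: 0.0434
gripper_force: 63.0
[0.46308903 0.28228675 0.09462796] [-0.06100405 -0.23144804 -9.73422946] [-0.10598717  0.05556151  0.03729236]
(array([-17.92,  14.82,  -0.27]), np.float64(-14.23))
```

```bash
python3 -m handwheel '{"gripper":[0.3,0.3,0.3,0.3,0.3,0.3,0.3,0.3,0.3,0.3,0.3],"offset":[[-3,2.5,0],[-6,5,0],[-9,7.4,0],[-12,9.9,0],[-15,12.4,0],[-17,14,0],[-17.9,14.8,0],[-17.9,14.8,0],[-17.9,14.8,2],[-17.9,14.8,3],[-17.9,14.8,3]],"roll":[-3,-5,-7,-10,-12,-14,-14,-14,-14,-14,-14]}'
python3 - <<'E'
from rig import ctrl
from h import *
s=ctrl.sense(); print(s["tool_pos"],s["wrist_torque"]); print(goal(s,[.5425,.0637,.04],-5.4),goal(s,[.5311,-.0578,.04],-5.4))
c=ctrl.capture("wrist"); cv2.imwrite("pics/w3.png",c["img"]); np.savez("w3.npz",**c,tool_pos=s["tool_pos"],tool_rot=s["tool_rot"])
c=ctrl.capture("top"); cv2.imwrite("pics/t3.png",cv2.resize(c["img"][150:350,180:440],None,fx=3,fy=3)); np.savez("t3.npz",**c)
E
```

```text
time_s: 7.45
tool_pos: [0.5422, 0.0649, 0.0653]
tool_rot: [-0.001, 0.741, 0.672, -0.001]
wrist_force: [0.2, -0.4, -8.2]
finger_gap: 0.0436
gripper_force: 63.4
[0.54217377 0.06489913 0.06527213] [-0.04030638  0.00655589 -0.0561708 ]
(array([-0.12,  0.05,  2.53]), np.float64(-0.19)) (array([-12.32,   0.1 ,   2.53]), np.float64(-0.19))
```

View pics/t3.png

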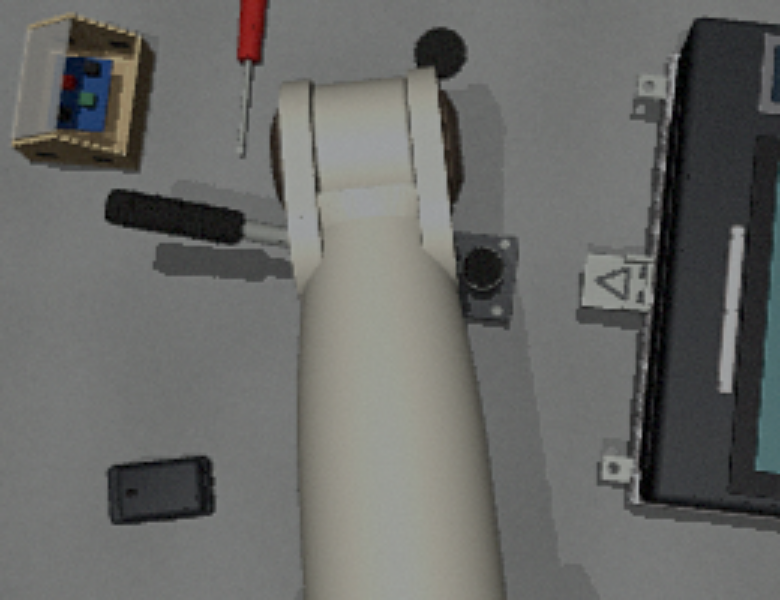

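The crop shows the held jack lined up with the lug, the saddle at crop (484,270) and the lug tip at (582,280). I'll compare the top view numerically with the wrist estimate.

Run:
```python
from h import *
c=dict(np.load("t3.npz")); f=lambda x,y,h:ray(c,180+(x+.5)/3-.5,150+(y+.5)/3-.5,h)
print("saddle",f(484,270,.088),"tipc",f(582,280,.082),"tri",f(613,282,.083))
print("tabs",f(650,86,.082),f(614,468,.082)); W=cloud(c)
m=W[235:245,336:347].reshape(-1,3); m=m[m[:,2]>.07]; print("saddle depth med",np.median(m,0),len(m))
w=dict(np.load("w1.npz")); print("wrist tabs",wray(w,165,307,.082),wray(w,524,307,.082), "pads", wray(w,553,95,.016), "top pads",ray(c,326.8,167.5,.016))
w=dict(np.load("w2.npz"));print("mouse w",wray(w,213,243,.034),"screwdr",wray(w,511,197,.005),"top tip", ray(c,261,201,.005), "platecorners top0 see")
```

```text
saddle [ 0.53356812 -0.01185571  0.088     ] tipc [ 0.52652018 -0.10173096  0.082     ] tri [ 0.52491047 -0.13000572  0.083     ]
tabs [ 0.71127204 -0.1648393   0.082     ] [ 0.35637605 -0.13085211  0.082     ]
saddle depth med [ 0.5347698  -0.01182051  0.0875785 ] 109
wrist tabs [ 0.3609 -0.1233  0.082 ] [ 0.7082 -0.1562  0.082 ] pads [0.7582 0.0373 0.016 ] top pads [0.76130988 0.03341043 0.016     ]
mouse w [0.3438 0.2954 0.034 ] screwdr [0.6586 0.2299 0.005 ] top tip [0.6595589  0.22641743 0.005     ] platecorners top0 see
```

View pics/w3.png

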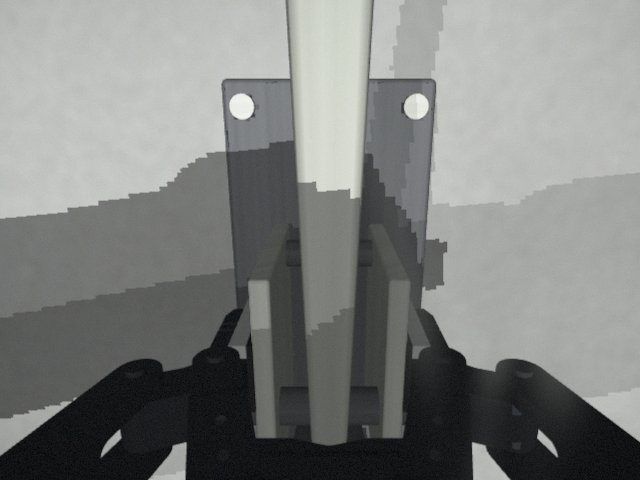

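The wrist view shows the jack held squarely: the cheek tops start at about row 280, columns 260 and 397, and the far edge of the plate is at row 79.

Run:
```python
from h import *
c=dict(np.load("w3.npz")); z0=c["tool_pos"][2]-.0374
u=np.array([.0945,.9955]); 
for n,p,h in(("cheekL",(261,280),.068),("cheekR",(397,280),.068),("plateL",(222,79),.008),("plateR",(436,79),.008)):
    P=wray(c,*p,z0+h); d=P[:2]-c["tool_pos"][:2]; print(n,P,"along",d@u)
w=dict(np.load("w2.npz")); t=dict(np.load("top0.npz"))
# plate in top0: edges by intensity, corners guess
a=[ray(t,*p,.008) for p in((218,244),(279,265),(269,291),(208,268))]; print(a,sum(a)/4)
```

```text
cheekL [0.5274 0.0985 0.0959] along 0.032053543255313344
cheekR [0.5631 0.095  0.0959] along 0.03194294325531335
plateL [0.5116 0.1541 0.0359] along 0.08591024325531334
plateR [0.5891 0.1465 0.0359] along 0.08566819325531333
[array([0.52881082, 0.34596323, 0.008     ]), array([0.4700873 , 0.16606958, 0.008     ]), array([0.39505175, 0.19207586, 0.008     ]), array([0.45838126, 0.37098405, 0.008     ])] [0.46308278 0.26877318 0.008     ]
```

```bash
python3 -m handwheel '{"gripper":[0.3,0.3,0.3,0.3,0.3,0.3,0.3,0.3,0.3,0.3,0.3,0.3,0.3],"offset":[[0,0.1,1.5],[0,0.1,2.5],[0,0.1,2.5],[-1.5,0.1,2.5],[-3,0.1,2.5],[-4.5,0.1,2.5],[-6,0.1,2.5],[-7.5,0.1,2.5],[-9,0.1,2.5],[-10,0.1,2.5],[-11,0.1,2.5],[-11.8,0.1,2.5],[-11.8,0.1,2.5]],"roll":[-0.2,-0.2,-0.2,-0.2,-0.2,-0.2,-0.2,-0.2,-0.2,-0.2,-0.2,-0.2,-0.2]}'
python3 - <<'E'
from rig import ctrl
from h import *
s=ctrl.sense(); print(s["tool_pos"],s["wrist_force"],s["wrist_torque"])
c=ctrl.capture("scene"); cv2.imwrite("pics/s4.png",cv2.resize(c["img"][180:340,210:410],None,fx=4,fy=3.75//1+.75)); np.savez("s4.npz",**c)
E
```

```text
time_s: 9.18
tool_pos: [0.5324, -0.0536, 0.0413]
tool_rot: [-0.0, 0.74, 0.673, 0.0]
wrist_force: [-0.0, -0.2, -9.1]
finger_gap: 0.0435
gripper_force: 63.5
[ 0.53244872 -0.05361309  0.04127984] [-0.04080504 -0.19942245 -9.05199456] [-0.08509682 -0.02270746 -0.01132443]
```

View pics/s4.png

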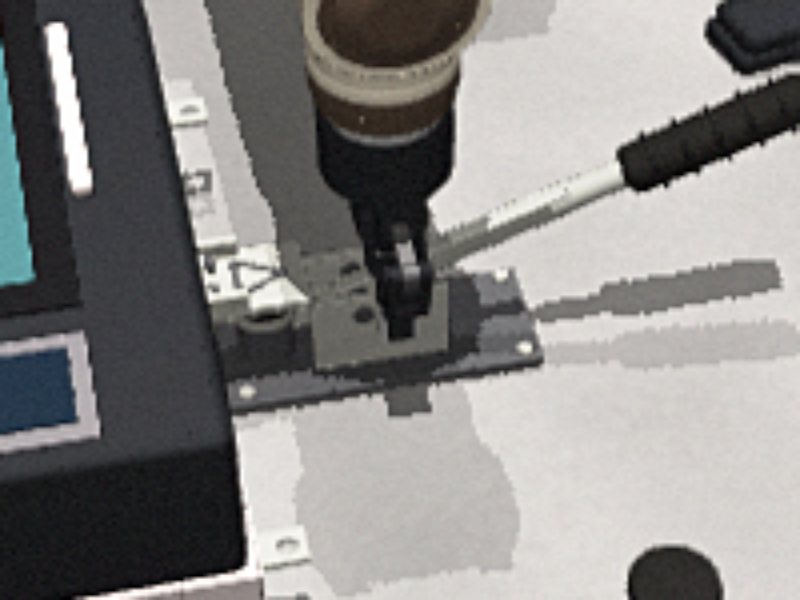

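The crop shows the saddle's lower rim under the lug at about (268,320), spanning columns 241–296, with the gripper clear of the lug. I'll check the centring by projection.

Run:
```python
from h import *
c=dict(np.load("s4.npz")); a=np.linspace(0,2*np.pi,72)
def pr(P): 
    p,_=cv2.projectPoints(np.float64(P),c["rvec"],c["tvec"],c["mtx"],None); p=p[:,0]; return (p+.5-[210,180])*[4,3.75]-.5
for n,x,y,z,r in(("padtarget saddle top",.524,-.128,.064,.02),("padtarget saddle lower",.524,-.128,.05,.02),("TCP-.075 top",.5324-.0071,-.0536-.0747,.064,.02)):
    q=pr(np.c_[x+r*np.cos(a),y+r*np.sin(a),0*a+z]); print(n,q.min(0),q.max(0))
u=np.array([.0945,.9955]);v=np.array([.9955,-.0945]);P=np.array([.524,-.128])
print("lug tip corners",pr([[*(P+.027*u+.025*v),.082],[*(P+.027*u-.025*v),.082]]), "plate corners exp (frame=TCP-.005)")
T=np.array([.5324,-.0536])
print(pr([[*(T+.0855*u+s*.04*v),.012] for s in(1,-1)]),pr([[*(T+(.0855-.19)*u+.04*v),.012]]))
```

```text
padtarget saddle top [230.00053653 269.80580916] [299.29965083 317.95245146]
padtarget saddle lower [231.61769319 284.95897577] [300.3955766  333.06599485]
TCP-.075 top [230.05022743 271.37328811] [299.39854757 319.58849477]
lug tip corners [[317.18920078 296.33978665]
 [301.74706688 237.91075498]] plate corners exp (frame=TCP-.005)
[[548.36632896 355.03450593]
 [516.03191139 264.58893226]] [[230.87965071 406.29983416]]
```

Run:
```python
from h import *
c=dict(np.load("s4.npz")); g=c["img"].max(2)
print("cols",list(range(266,296)))
for r in range(255,276): print(r,g[r,266:296])
```

```text
cols [266, 267, 268, 269, 270, 271, 272, 273, 274, 275, 276, 277, 278, 279, 280, 281, 282, 283, 284, 285, 286, 287, 288, 289, 290, 291, 292, 293, 294, 295]
255 [240 247 132 111 195 250 249 204 193 121 137 221 233 246 223 229 191  84
  96 103 100  79  99 101 103 104  86  83 111 102]
256 [240 244 168 105 143 230 189 123  75 128 237 247 243 243 214 218 230 194
  85  97 104  83 107 108 105 117  92  94 122 105]
257 [243 244 237 228 240 244  81 130 222 230 246 242 241 241 215 219 223 225
 190  83 100 101 104 124 103 112 103 109 117 126]
258 [250 253 255 243 226 223 186 235 249 245 240 237 238 240 235 217 221 231
 232 205  92 110 103 114 106 101 102 110  87 106]
259 [200 184 184 157 130 134 206 250 242 242 242 243 243 245 249 222 231 234
 239 255 210 116  65  85 107 112 115 109  95  96]
260 [113  89  86  82  94  95 195 254 248 250 252 254 253 255 241 188 186 166
 161 175 176 111  82  98 104 105 115 119 122 126]
261 [ 99 105  92 106 100  97 193 255 243 215 205 190 189 202 165 133 118  96
  97 123 117  78  90 130 115 101 104 111 118 110]
262 [112 106  97 110 113 108 137 204 165 133 113 103 10
[... 1022 characters left out ...]
 48  46  34  32
  47  41  43  39  83 112 102 105 107 107 108 101]
271 [ 67  71  70  50  33  41  47  48  44  48  45  51  47  44  43  41  33  32
  48  43  47  46  78 108 105  99 102 102 108 103]
272 [ 73  45  56  41  41  39  39  51  50  46  49  41  45  47  47  49  37  33
  58  50  49  47  74 110 107 103 102 101 102 104]
273 [ 56  45  45  41  45  39  44  53  38  40  49  41  41  44  43  40  40  29
  48  52  47  43  71 106 102 104  97 101 101 103]
274 [ 50  47  44  47  40  37  49  48  46  40  48  48  43  43  46  37  38  46
  54  52  47  41  62 102 100  99 101 103 103 102]
275 [ 47  51  55  43  39  41  37  47  46  43  46  40  45  44  43  38  40  46
  46  48  46  45  66 101 101  97 104 103 103 107]
```

Run:
```python
from h import *
c=dict(np.load("s4.npz")); z=dict(np.load("scene0.npz")); g=z["img"].max(2); g4=c["img"].max(2)
def pr(P): 
    p,_=cv2.projectPoints(np.float64(P),c["rvec"],c["tvec"],c["mtx"],None); return p[:,0].round(1).tolist()
T=np.array([.5324,-.0536]);u=np.array([.0945,.9955]);v=np.array([.9955,-.0945]);P=np.array([.524,-.128])
print("cheek edge bottom/top pred (frame=T-.005u)",pr([[*(T-.05*u+.022*v),h] for h in(.012,.07)]))
print("lug tip pred",pr([[*(P+.027*u+s*.025*v),.082] for s in(1,-1)]))
a=np.linspace(0,2*np.pi,72)
for h in (.02,.04,.06): q=np.array(pr(np.c_[P[0]+.016*np.cos(a),P[1]+.016*np.sin(a),0*a+h])); print("r16 col",h,q.min(0),q.max(0))
for r in range(242,266,1): print(r,g[r,262:294])
```

```text
cheek edge bottom/top pred (frame=T-.005u) [[289.1, 278.2], [288.1, 261.8]]
lug tip pred [[288.9, 258.7], [285.1, 243.1]]
r16 col 0.02 [270.1 265.3] [283.6 275.6]
r16 col 0.04 [269.5 259.7] [283.2 270. ]
r16 col 0.06 [269. 254.] [282.8 264.3]
242 [200 211 209 206 203 211 217 202 208 210 208 207 212 211 209 209 208 209
 210 208 212 206 207 211 214 209 208 210 210 208 208 213]
243 [220 222 230 240 236 241 242 209 212 208 213 207 208 212 206 210 215 211
 208 207 210 206 208 213 215 214 213 208 210 207 211 212]
244 [246 247 231 213 215 216 194 194 214 211 205 201 201 203 204 207 165 188
 223 216 230 235 211 206 209 210 210 208 211 214 210 214]
245 [196 184 147 124 127 129 109 188 212 206 166 193 224 234 241 235 220 228
 238 235 239 241 242 205 205 210 213 210 209 212 214 215]
246 [109  92  81  84  91  90  92 164 251 235 223 228 235 241 244 241 241 241
 239 238 238 240 250 203 209 209 207 211 210 210 210 207]
247 [ 83  99  83  89  90  86  86 180 254 241 241 241 238 236 237 236 234 237
 236 236 236 240 243 158 212 207 209 207 214 212 212 213]
248 [110 156 140 166 168 196 199 249 251 244 24
[... 1682 characters left out ...]
 172 209 209 211 206 209]
261 [ 54 106  97  94 103 103  95 100 102  97 186 255 238 216 200 180 183 190
 145 118 103  81  70 100 119 131 164 213 211 208 211 214]
262 [ 58 112 106 106 102 101  93 104 103 101 127 198 153 120 102  85  81 107
 119 127 116 141 188 191 192 202 198 209 209 212 211 216]
263 [ 51 117 107 112  95  96 103 105  94  97  84 106  69  45  72  86 103 202
 200 205 197 198 218 214 217 216 213 209 207 210 213 215]
264 [ 31 122 105  89  85 109 124 139 118 140 195 198 187 181 189 190 187 220
 217 217 218 212 215 213 209 213 213 211 213 213 209 213]
265 [ 18  96 124 147 194 200 202 204 200 200 223 220 218 216 223 221 221 217
 225 224 225 222 221 221 212 214 216 213 213 212 210 210]
```

Centring agrees to about 1–2 mm, with the saddle slightly too far out. I'll nudge in 1 mm, lower and release.

```bash
python3 -m handwheel '{"gripper":[0.3,0.3,0.3,0.3,0.3],"offset":[[-0.1,0,0],[-0.1,0,0.2],[-0.1,0,0.35],[-0.1,0,0.45],[-0.1,0,0.45]],"roll":[0,0,0,0,0]}'
python3 -m handwheel '{"gripper":[1,1,1,1,1,1],"offset":[[0,0,0],[0,0,0],[0,0,0],[0,0,0],[0,0,0],[0,0,0]],"roll":[0,0,0,0,0,0]}'
```

```text
time_s: 9.85
tool_pos: [0.5325, -0.0541, 0.0374]
tool_rot: [0.0, 0.74, 0.673, 0.0]
wrist_force: [-4.8, 0.6, 0.8]
finger_gap: 0.0439
gripper_force: 64.3
time_s: 10.6
tool_pos: [0.5324, -0.0542, 0.0368]
tool_rot: [0.0, 0.74, 0.673, 0.0]
wrist_force: [-0.2, 0.1, -0.6]
finger_gap: 0.0855
gripper_force: 0.0
```

```bash
python3 -m handwheel '{"gripper":[1,1,1,1,1,1,0,0,0,0,0,0],"offset":[[0,0,-2],[0,0,-6],[0,0,-12],[0,0,-18],[0,0,-24],[5,0,-26],[10,0,-26],[13,0,-26],[13,0,-26],[13,0,-26],[13,0,-26],[13,0,-26]],"roll":[0,0,0,0,0,0,0,0,0,0,0,0]}' 60
python3 - <<'E'
from rig import ctrl
from h import *
s=ctrl.sense(); c=ctrl.capture("wrist"); cv2.imwrite("pics/w5.png",c["img"]); np.savez("w5.npz",**c,tool_pos=s["tool_pos"],tool_rot=s["tool_rot"])
print(s["finger_gap"],goal(s,[.5506,.138,.2],-5.4))
E
```

```text
time_s: 12.1
tool_pos: [0.5447, 0.0744, 0.2969]
tool_rot: [0.0, 0.74, 0.672, 0.0]
wrist_force: [-0.4, 0.9, -0.1]
finger_gap: -0.0008
gripper_force: 0.0
-0.0007571124483142836 (array([ 6.39, -0.02,  9.69]), np.float64(-0.11))
```

View pics/w5.png

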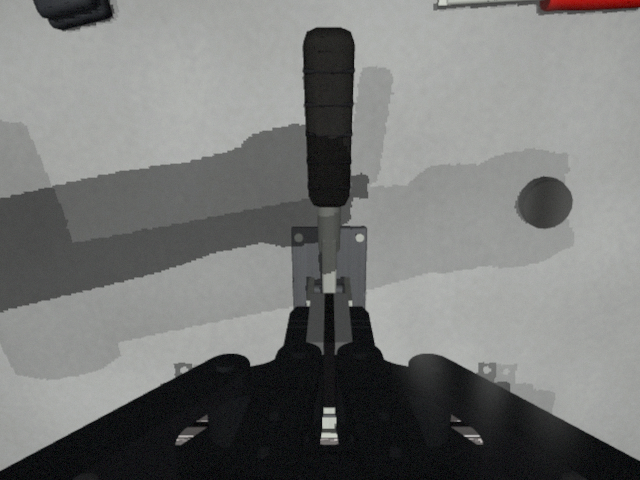

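The closed gripper is just short of the handle. The grip spans rows 28–207 and is centred on columns 328–330, in line with the tool.

```bash
python3 - <<'E'
from rig import ctrl
from h import *
c=dict(np.load("w5.npz")); print(wray(c,329,28,.178),wray(c,329,207,.13),"bar",wray(c,329,290,.085)); print(goal(ctrl.sense(),[.5506,.138,.2],-5.4))
E
python3 -m handwheel '{"gripper":[0,0,0,0,0,0,0],"offset":[[3,0,0],[6.4,0,3],[6.4,0,7],[6.4,0,10],[6.4,0,12],[6.4,0,13],[6.4,0,13]],"roll":[0,0,0,0,0,0,0]}'
```

```text
[0.5559 0.1918 0.178 ] [0.5452 0.0816 0.13  ] bar [ 0.5369 -0.0039  0.085 ]
(array([ 6.37, -0.02,  9.69]), np.float64(-0.09))
time_s: 13.02
tool_pos: [0.5506, 0.1386, 0.1667]
tool_rot: [-0.0, 0.74, 0.673, -0.0]
wrist_force: [0.2, 0.0, 1.3]
finger_gap: -0.0002
gripper_force: 0.4
```

```bash
python3 -m handwheel '{"gripper":[0,0,0,0,0,0,0,0,0],"offset":[[0.2,0,0.5],[0.4,0,1],[0.6,0,1.5],[0.8,0,2],[1,0,2.5],[1.1,0,3],[1.3,0,3.5],[1.4,0,3.9],[1.4,0,3.9]],"roll":[0,0,0,0,0,0,0,0,0]}'
python3 -m handwheel '{"gripper":[0,0,0,0],"offset":[[0.1,0,0.4],[0.2,0,0.8],[0.3,0,1.2],[0.3,0,1.2]],"roll":[0,0,0,0]}'
python3 - <<'E'
from rig import ctrl
from h import *
s=ctrl.sense();print(s["wrist_force"])
c=ctrl.capture("scene"); cv2.imwrite("pics/s6.png",np.hstack([cv2.resize(c["img"][180:400,80:320],(400,367),interpolation=cv2.INTER_CUBIC),cv2.resize(np.load("scene0.npz")["img"][180:400,80:320],(400,367),interpolation=cv2.INTER_CUBIC)])); np.savez("s6.npz",**c)
E
```

```text
time_s: 14.15
tool_pos: [0.552, 0.1529, 0.1276]
tool_rot: [-0.0, 0.74, 0.673, -0.0]
wrist_force: [-0.5, -0.3, 0.8]
finger_gap: 0.0002
gripper_force: 0.5
time_s: 14.65
tool_pos: [0.5524, 0.1555, 0.1172]
tool_rot: [0.001, 0.74, 0.673, 0.0]
wrist_force: [-4.8, -3.0, 12.9]
finger_gap: -0.0002
gripper_force: 7.0
[-4.78913907 -3.00872959 12.91243673]
```

View pics/s6.png

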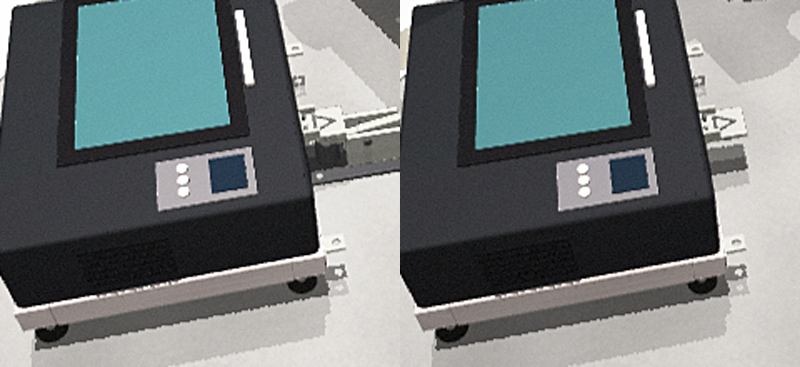

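Left is now, right is before: the cutter looks nearly the same, with the load just taken. I'll measure the tip by comparing image shifts.

```bash
cat > tip.py <<'E'
from h import *
def tip(c):
    a=np.load("scene0.npz")["img"]; b=c["img"]; z=c
    out=[]
    for n,(u0,u1,v0,v1) in dict(tabnear=(268,292,316,350),panel=(170,240,262,308),handle=(215,240,180,236),footnear=(240,280,335,362),keyboard=(60,200,100,150)).items():
        f=lambda i:cv2.cvtColor(i[v0:v1,u0:u1],cv2.COLOR_BGR2GRAY).astype(np.float32)
        w=cv2.createHanningWindow((u1-u0,v1-v0),cv2.CV_32F); out.append((n,np.round(cv2.phaseCorrelate(f(a),f(b),w)[0],2)))
    pr=lambda P:cv2.projectPoints(np.float64(P),c["rvec"],c["tvec"],c["mtx"],None)[0][:,0]
    q=pr([[.7,-.17,.05],[.7,-.17,.06],[.55,-.2,.21],[.55,-.2,.22]]); print("px per 10mm rise: tab",q[1]-q[0],"top front",q[3]-q[2]); print(out)
E
python3 -c "
from tip import *
tip(dict(np.load('s6.npz')))"
```

```text
px per 10mm rise: tab [-0.25461246 -2.80187353] top front [-0.48279566 -3.4469476 ]
[('tabnear', array([-0.33, -0.17])), ('panel', array([-0.61, -0.12])), ('handle', array([0.46, 0.18])), ('footnear', array([-0.16,  0.32])), ('keyboard', array([-0.54,  0.28]))]
```

```bash
python3 -m handwheel '{"gripper":[0,0,0],"offset":[[0.1,0,0.4],[0.1,0,0.4],[0.1,0,0.4]],"roll":[0,0,0]}'
python3 -m handwheel '{"gripper":[0,0,0],"offset":[[0.1,0,0.4],[0.1,0,0.4],[0.1,0,0.4]],"roll":[0,0,0]}'
python3 -m handwheel '{"gripper":[0,0,0],"offset":[[0.1,0,0.4],[0.1,0,0.4],[0.1,0,0.4]],"roll":[0,0,0]}'
python3 -c "
from tip import *
from rig import ctrl
for i in range(2): tip(ctrl.capture('scene'))"
```

```text
time_s: 15.08
tool_pos: [0.5526, 0.1564, 0.1136]
tool_rot: [0.001, 0.74, 0.673, 0.0]
wrist_force: [-4.8, -4.1, 14.1]
finger_gap: -0.0
gripper_force: 7.2
time_s: 15.45
tool_pos: [0.5526, 0.1572, 0.1095]
tool_rot: [0.001, 0.74, 0.673, 0.0]
wrist_force: [-5.2, -6.0, 13.7]
finger_gap: 0.0003
gripper_force: 7.3
time_s: 15.82
tool_pos: [0.5527, 0.158, 0.1055]
tool_rot: [0.001, 0.74, 0.673, 0.0]
wrist_force: [-5.1, -6.2, 14.4]
finger_gap: -0.0002
gripper_force: 7.4
px per 10mm rise: tab [-0.25461246 -2.80187353] top front [-0.48279566 -3.4469476 ]
[('tabnear', array([-0.63, -0.8 ])), ('panel', array([-1.38, -0.78])), ('handle', array([-0.71, -0.43])), ('footnear', array([ 0.21, -0.39])), ('keyboard', array([-0.42,  0.32]))]
px per 10mm rise: tab [-0.25461246 -2.80187353] top front [-0.48279566 -3.4469476 ]
[('tabnear', array([-0.61, -0.73])), ('panel', array([-1.41, -0.68])), ('handle', array([-0.59, -0.72])), ('footnear', array([ 0.1 , -0.38])), ('keyboard', array([-0.34,  0.1 ]))]
```

```bash
python3 -m handwheel '{"gripper":[0,0,0,0,0,0,0,0,0,0,0,0,0,0,0,0],"offset":[[-0.1,0,-0.4],[-0.2,0,-0.8],[-0.3,0,-1.2],[-0.4,0,-1.6],[-0.5,0,-2],[-0.6,0,-2.4],[-0.7,0,-2.8],[-0.9,0,-3.2],[-1,0,-3.7],[-1.2,0,-4.2],[-1.4,0,-4.7],[-1.6,0,-5.2],[-1.8,0,-5.8],[-2,0,-6.3],[-2,0,-7],[-2,0,-7]],"roll":[0,0,0,0,0,0,0,0,0,0,0,0,0,0,0,0]}'
python3 - <<'E'
from tip import *
from rig import ctrl
c=ctrl.capture("scene"); tip(c); np.savez("s7.npz",**c)
cv2.imwrite("pics/s7.png",cv2.resize(c["img"][140:340,210:470],(780,600),interpolation=cv2.INTER_CUBIC))
E
```

```text
time_s: 17.92
tool_pos: [0.551, 0.139, 0.1744]
tool_rot: [0.0, 0.74, 0.673, 0.0]
wrist_force: [0.6, 0.5, 1.5]
finger_gap: -0.0001
gripper_force: 0.0
px per 10mm rise: tab [-0.25461246 -2.80187353] top front [-0.48279566 -3.4469476 ]
[('tabnear', array([0.08, 0.02])), ('panel', array([-0.03,  0.01])), ('handle', array([ 0.47, -0.01])), ('footnear', array([0.05, 0.45])), ('keyboard', array([-0.25,  0.24]))]
```

View pics/s7.png

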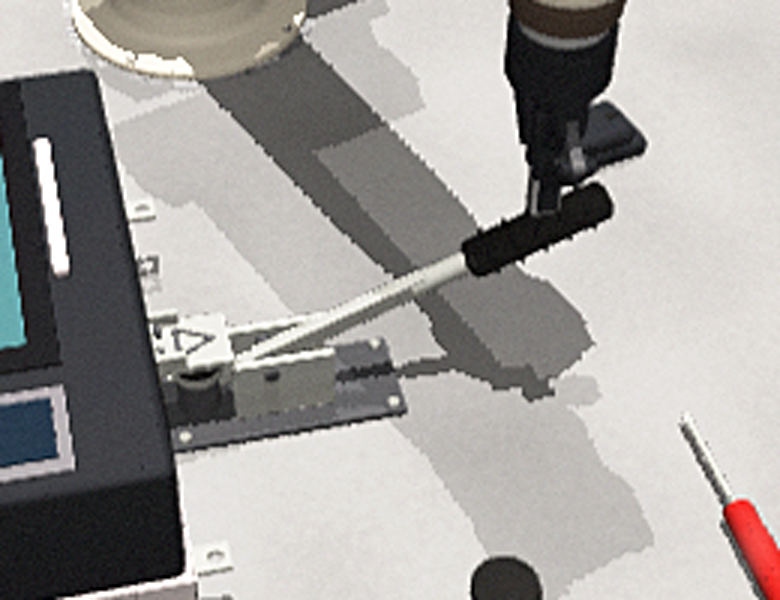

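The trial went as intended: the cutter is back to zero tip, the handle is fully up and the jack is still under the lug (saddle at crop 197,380). Next is the full pump.

```bash
python3 -m handwheel '{"gripper":[0,0,0,0,0,0,0,0,0,0,0,0,0,0,0,0,0,0,0,0],"offset":[[0,0,0.7],[0.2,0,1.2],[0.4,0,1.7],[0.6,0,2.2],[0.8,0,2.7],[1,0,3.2],[1.1,0,3.7],[1.3,0,4.3],[1.4,0,4.8],[1.5,0,5.3],[1.6,0,5.8],[1.7,0,6.3],[1.8,0,6.8],[1.9,0,7.3],[1.9,0,7.8],[2,0,8.3],[2,0,8.8],[2.1,0,9.3],[2.1,0,9.8],[2.1,0,10.2]],"roll":[0,0,0,0,0,0,0,0,0,0,0,0,0,0,0,0,0,0,0,0]}'
python3 -m handwheel '{"gripper":[0,0,0,0],"offset":[[0,0,0.3],[0,0,0.6],[0,0,0.8],[0,0,0.8]],"roll":[0,0,0,0]}'
```

```text
time_s: 20.48
tool_pos: [0.5533, 0.1609, 0.0738]
tool_rot: [-0.0, 0.74, 0.673, 0.002]
wrist_force: [-5.4, 4.0, 14.8]
finger_gap: -0.0003
gripper_force: 7.7
time_s: 20.98
tool_pos: [0.5534, 0.161, 0.0659]
tool_rot: [-0.0, 0.74, 0.673, 0.002]
wrist_force: [-5.1, 3.7, 15.7]
finger_gap: 0.0002
gripper_force: 7.9
```

```bash
python3 -m handwheel '{"gripper":[0,0,0],"offset":[[0,0,0.2],[0,0,0.4],[0,0,0.4]],"roll":[0,0,0]}'
python3 -m handwheel '{"gripper":[0,0,0],"offset":[[0,0,0.2],[0,0,0.2],[0,0,0.2]],"roll":[0,0,0]}'
python3 -m handwheel '{"gripper":[0,0,0],"offset":[[0,0,0.2],[0,0,0.2],[0,0,0.2]],"roll":[0,0,0]}'
```

```text
time_s: 21.35
tool_pos: [0.5534, 0.1611, 0.062]
tool_rot: [-0.0, 0.74, 0.673, 0.002]
wrist_force: [-4.0, 3.4, 15.9]
finger_gap: 0.0001
gripper_force: 8.2
time_s: 21.72
tool_pos: [0.5535, 0.161, 0.06]
tool_rot: [-0.0, 0.74, 0.673, 0.002]
wrist_force: [-4.4, 4.3, 14.6]
finger_gap: 0.0001
gripper_force: 7.8
time_s: 22.1
tool_pos: [0.5535, 0.161, 0.0584]
tool_rot: [0.0, 0.74, 0.673, 0.002]
wrist_force: [-4.6, 3.1, 18.3]
finger_gap: -0.0002
gripper_force: 9.1
```

Stiffness is starting to rise (1.6 mm moved for 2 mm commanded), so the stop is near.

```bash
python3 -m handwheel '{"gripper":[0,0,0],"offset":[[0,0,0.1],[0,0,0.1],[0,0,0.1]],"roll":[0,0,0]}'
python3 -m handwheel '{"gripper":[0,0,0],"offset":[[0,0,0.1],[0,0,0.1],[0,0,0.1]],"roll":[0,0,0]}'
python3 - <<'E'
from tip import *
from rig import ctrl
c=ctrl.capture("scene"); tip(c); print(ctrl.sense()["wrist_force"])
cv2.imwrite("pics/s8.png",cv2.resize(c["img"][160:400,80:400],(800,600),interpolation=cv2.INTER_CUBIC))
E
```

```text
time_s: 22.48
tool_pos: [0.5536, 0.161, 0.0579]
tool_rot: [0.0, 0.74, 0.673, 0.002]
wrist_force: [-6.6, 2.8, 22.1]
finger_gap: -0.0003
gripper_force: 10.9
time_s: 22.85
tool_pos: [0.5536, 0.161, 0.0574]
tool_rot: [0.0, 0.74, 0.673, 0.002]
wrist_force: [-8.0, 3.4, 25.5]
finger_gap: 0.0
gripper_force: 12.8
px per 10mm rise: tab [-0.25461246 -2.80187353] top front [-0.48279566 -3.4469476 ]
[('tabnear', array([-2.03, -3.99])), ('panel', array([-5.57, -2.28])), ('handle', array([-4.44, -3.36])), ('footnear', array([-0.24, -2.94])), ('keyboard', array([-0.29,  0.18]))]
[-8.48063407  3.40596925 25.23398747]
```

View pics/s8.png

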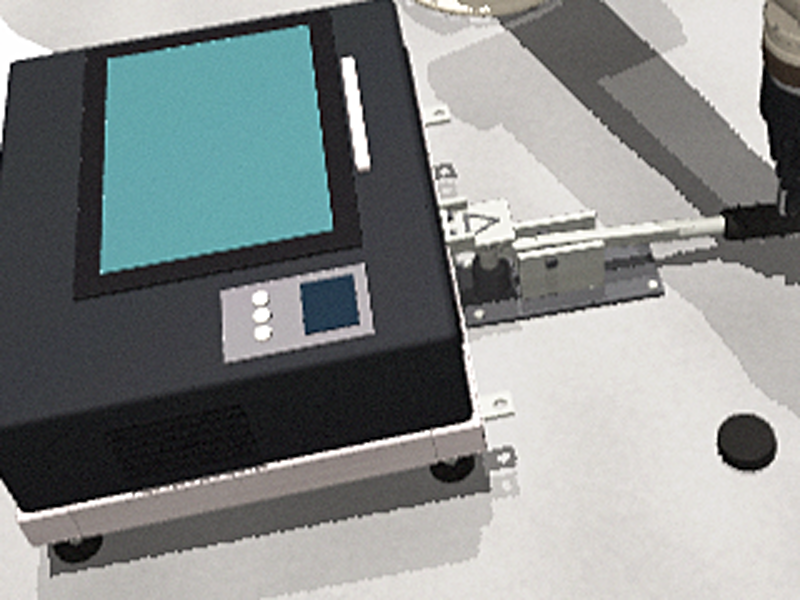

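The picture shows the cutter's front raised about 14 mm at the tabs, the jack square under the lug and the handle flat at its stop with 25 N on it. I'm handing the job in.

```bash
python3 -c "
from rig import ctrl
print(ctrl.finish_job())"
```

```text
the job is handed in; nothing more can be done
None
```

The jack stands centred under the lug to within about 2 mm, the trial lift went up and right back down, and I handed the job in with the handle held at its stop (about 25 N) and the cutter's front raised about 13 mm.

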